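# Open the jeweller's screw press and draw out the die

### The job

Unscrew the red handwheel of the small blue press (counter-clockwise from above; the wheel climbs as it turns, so let the hand rise with it) until the lug on the ram comes up snug against the brass stop nut: press it firmly home for a moment, but do not force it, and leave the ram up. Then draw the steel die out along its guide rails by its brass post until it meets the end lip, leave it lying there and let go. Do not drag the die against the punch, and leave the cup, tray and mandrel where they stand.

Things in the scene. Friction and masses are not known exactly. Their poses are not given: they have to be found in the camera images.
- press: Blue C-frame screw press bolted to the bench, about 150 x 300 mm foot, 183 mm high without the wheel. Origin: on the bench directly below the screw axis. Its z is up; its own -y is the direction in which the die is drawn out; the column stands at +y, the stop nut at +x. Bed surface at z 30 mm; two steel guide rails 63 mm apart along y, 9 mm high. An end lip 5 mm high has its inner face at y -165 mm. The head covers y -40 to +102 mm, x +-38 mm, up to z 183 mm.
- wheel_centre (a point): Centre of the red handwheel, on the upright screw axis in the plane of the rim (radius 55 mm, tube 12 mm); three spokes; hub top 10 mm above this point. It rises 30 mm per full counter-clockwise turn (from above), the ram with it; 0.4 to 1.1 turns to the stop. Turning takes about 5 N along the circle at the handle; it stays where left.
- handle_mid (a point): Middle of the grasp zone of the black upright handle on the wheel's rim, 55 mm from the screw axis, 24 mm above wheel_centre. The handle is 19 mm thick and 40 mm tall (from 22 mm below to 18 mm above this point), and revolves freely about its own vertical axis, so a hand holding it need not turn. It goes round and rises with the wheel.
- lug_top (a point): The ram's dark steel side lug; rises with the ram, does not turn. This point: middle of its top face, below the brass stop nut. The nut's lower face is 105 to 117 mm above the bench, set anew each time, not measured: feel for it, as the resistance climbs. Snug: 40 N or more between lug and nut (8 N along the circle at the handle); forced: above 160 N (18 N at the handle). Aim for about 12 N.
- ram: The non-turning ram below the head: steel punch 22 mm across and lug, moving up and down. Origin moves with it on the screw axis. The punch's lower end lies 41 mm above the origin and starts 6 to 14 mm deep in the die's 26 mm bore.
- wheel: The handwheel with its handle. Origin on the screw axis at the underside of the hub, 8 mm below wheel_centre; its x axis points to the handle.
- die: Loose steel die slide, 0.5 to 0.7 kg: block 60 (x) x 70 (y) x 25 mm high with a 26 mm upright bore, a 24 mm wide tongue to its -y side and an upright brass post at the tongue's end. Origin: underside centre of the block, at the bore. Its axes run as the press's. It starts on the screw axis on the bed at z 30 mm and can travel 130 mm along the press's -y to the end lip.
- post_mid (a point): Middle of the grasp zone of the die's brass post: 16 mm thick round, from 27 mm below to 18 mm above this point (the lowest 2 mm in the tongue, whose top is 25 mm below it), 138 mm from the die's origin along its -y.
- cup: White cup, 72 mm across, 95 mm high, bystander. Origin at the underside's centre.
- tray: Grey two-part tray, 100 x 160 x 35 mm, bystander. Origin at the underside's centre.
- mandrel: Small steel ring mandrel on a round foot 56 mm across, 110 mm high, bystander. Origin at the underside's centre.
Things that resemble listed ones, but are neither listed nor needed, are in the scene too. What is shaped like the die but brown or pink is not meant.

How it is judged:
On the way, in this order (a step that is already met when the one before it is completed fails the run):
1. the ram's lug is held snug (over 40 N) against the stop nut (contact force between ram and anything else above 40 N), for 0.2 s.
2. the die is drawn out along the rails to within 12 mm of the end lip (y of die in the frame of press below -0.118 m), for 0.2 s.
At the end, for the whole second after the job is handed in: The ram is still up (lug's top over 103.5 mm above the bench, so at most 1.5 mm below the lowest setting of the nut), the die lies flat between the rails on the bed within 12 mm of the end lip, everything at rest and released (z of lug_top in the frame of press above 0.1035 m and y of die in the frame of press between -0.136 and -0.118 m and z of die in the frame of press below 0.034 m and angle between die's own z axis and vertical below 0.08 rad and linear speed of die below 0.01 m/s and linear speed of ram below 0.005 m/s); the robot touches nothing.
It fails at once if the lug is forced against the stop nut (over 160 N) (contact force between ram and anything else above 160 N).
It fails at once if the die is dragged against the punch (over 20 N) (contact force between die and ram above 20 N).
It fails at once if a bystander is moved more than 20 mm (distance of any of cup, tray, mandrel from where it was at the start of the episode above 0.02 m).
It also fails if it takes over 72 s, if anything falls off the work surface, if the arm or the gripper's body presses on something with over 40 N, if the wrist force passes 120 N, or if a joint passes its speed limit or range.

### The arm

A 7-joint arm with a two-finger parallel gripper is mounted at the origin on the work surface. World frame = base frame: x ahead of the robot, y to its left, z up, the work surface at z = 0. Lengths are in m, angles in rad, forces in N, time in s.
With the tool pointing down it reaches from about 0.35 to 0.9 m from the base axis. Payload 19.9 kg.
Tool frame: the origin (TCP) lies between the finger pads; the fingertips stand 8 mm ahead of it and the grasp point (between the pads) lies 11 mm behind it; z points along the fingers, y is the line along which they close (so a half turn about z gives the same grasp; the last joint's range is limited). The gripper opens to 85 mm and grips with 20 to 120 N. Pads are 22 mm wide; open, the fingers measure 114 mm over their backs; the gripper's body (76 mm by 85 mm) begins 54 mm behind the grasp point. The pads swing forward as they close: fully open they stand 13 mm farther back than shut.
Start: joints at [1.147, 0.417, -0.01, 1.614, 0.005, 1.111, -0.053], TCP at [0.233, -0.58, 0.219] pointing down, gripper open.
Joint ranges: [-2.81, 2.81], [-0.39, 2.02], [-1.27, 1.25], [0.06, 2.57], [-1.19, 4.33], [0.19, 2], [-2.82, 2.82]. Speed limits (rad/s): [1.89, 1.89, 2.39, 2.39, 3.01, 3.01, 3.01].

### API

Orientations are given as a unit quaternion [w, x, y, z].
In Python, from station import robot gives the robot as it stands.
- The arm moves only by the tool apply_moves, never from a script. Its argument "steps" is a list of rows, each an object of numbers: "x", "y", "z": the shift along the world's x, y, z scaled (see below); "rx", "ry", "rz": the turn, a rotation vector about the world's x, y, z scaled (see below). In form: [{"x": .., "y": .., "z": .., "rx": .., "ry": .., "rz": ..}, ...]. A call has 1 to 20 rows; each row shifts and turns the commanded pose from where the row before left it; what a row does not reach is not made up. The controller multiplies each number of a shift by 100 mm and each number of a turn by pi/4 rad. A row lasts 1/10 s, in which the tool goes at most 50 mm and 8.59 degrees, less where a joint would pass 70% of its speed; a pose out of reach is approached as far as the arm can. A call with a number of a shift or a turn outside -1 to 1 is refused whole. A call with a gripper value outside its range is refused whole. "gripper" is the gripper's target within -1 to 1 (fully open at 1, half-way at 0, shut at -1), set as the call begins (left out, the last holds). The fingers move at their own pace and stop on an object; the grip force is fixed at half the most. Time passes only in rows, so rows that do not move let the fingers close. It gives the time, the measured TCP pose, the force, the opening and the grip force at its end, in the units of the state.
- robot.read_state(): the state, without advancing time (a new reading comes with each control period).
- robot.grab_frame(name): name is "scene" or "side" or "wrist"; returns the picture (400x640x3 uint8, red, green, blue); there is no depth.
- robot.calibration(name): a dict with "intrinsics" (3x3 intrinsics, pixels), "view" (4x4, takes a point from world to camera coordinates). Camera axes: x right, y down, z forward; pixel columns grow to the right and rows downward; lengths in m; the calibration is good to about 2 mm. A picture is of the moment at which its call begins: read the wrist's pose just before it. calibration takes no time and is no camera call; for the wrist camera it gives the pose at the moment of the call.
- robot.finish_job(): hands the job in; it is judged then, once.
The state is a dict: "t": time; "joint_positions": joint angles; "dq": joint speeds; "effort": joint torques, N m; "position": TCP position; "ee_rot": TCP orientation; "contact_force": force on the tool from outside, world axes, zero at the start; "ft_torque": the same for the moment, N m; "width": finger opening in m; "finger_force": force on a finger pad.
Only numpy, scipy, OpenCV 4.12 (cv2) and the standard library are available. Lean on these libraries where they do the work, as an engineer would, in place of code of your own. Each camera call takes 0.05 s, during which the arm holds its last target. There are 200 camera calls.

## Working session

There is one attempt and no reset: what is moved stays moved. The work goes in short steps, Python scripts to look and compute and a tool call to move; the robot and the scene stay as the last step left them, time stands still between calls to the robot, and variables do not carry over. Pictures are saved under pics/ and viewed, at most 10 in all, crops included, and the job is handed in when it is done.

Besides the shell and the picture viewer there is one more tool, called after "Call:" as name(argument=value, ...), one argument or row to a line, values as JSON. apply_moves: Moves the arm, as the interface text tells. Shifts and turns lie within -1 to 1; 1 stands for 100 mm of shift or pi/4 rad of turn. Its arguments: {"type":"object","properties":{"steps":{"type":"array"},"gripper":{"type":"number"}},"required":["steps"]}

```bash
mkdir -p pics
python3 - <<'E'
from station import robot
import cv2,numpy as np
for n in ["scene","side"]:
    im=robot.grab_frame(n); cv2.imwrite(f"pics/{n}0.png",im[:,:,::-1])
    c=robot.calibration(n); print(n,np.round(c["intrinsics"],1).tolist(),np.round(c["view"],4).tolist())
s=robot.read_state(); print(s)
E
```

```text
scene [[471.8, 0.0, 315.1], [0.0, 471.8, 198.8], [0.0, 0.0, 1.0]] [[-0.4483, 0.8936, -0.0205, 0.2232], [0.6191, 0.2938, -0.7283, -0.2269], [-0.6448, -0.3392, -0.6849, 1.5908], [0.0, 0.0, 0.0, 1.0]]
side [[424.3, 0.0, 322.7], [0.0, 424.3, 195.8], [0.0, 0.0, 1.0]] [[-0.7435, 0.6687, -0.0098, 0.3626], [0.5479, 0.6006, -0.5823, -0.232], [-0.3835, -0.4383, -0.8129, 1.6125], [0.0, 0.0, 0.0, 1.0]]
{'t': 0.1, 'joint_positions': array([ 1.14648647,  0.41789656, -0.0103042 ,  1.61412573,  0.00466533,
        1.11070661, -0.05298149]), 'dq': array([-1.43896281e-04, -6.91815506e-04, -6.46359365e-05, -2.16098551e-03,
        1.23884912e-03,  1.59606020e-04,  1.07795283e-03]), 'effort': array([ 1.45687343e-03, -8.65810990e+01,  6.79985136e-01, -4.35632801e+01,
        1.91444065e-02,  5.01814939e-03, -4.47485888e-05]), 'position': array([ 0.23332999, -0.57945035,  0.21822895]), 'ee_rot': array([-5.40052047e-04,  9.81736617e-01,  1.90244334e-01, -1.32668766e-04]), 'contact_force': array([0.00660153, 0.23450595, 0.84877556]), 'ft_torque': array([-0.05748764,  0.02430298, -0.00915055]), 'finger_force': 0.0, 'width': 0.08503857797749169}
```

View pics/scene0.png

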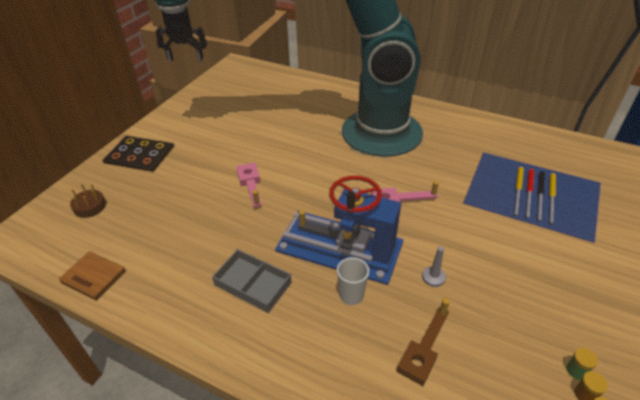

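View pics/side0.png

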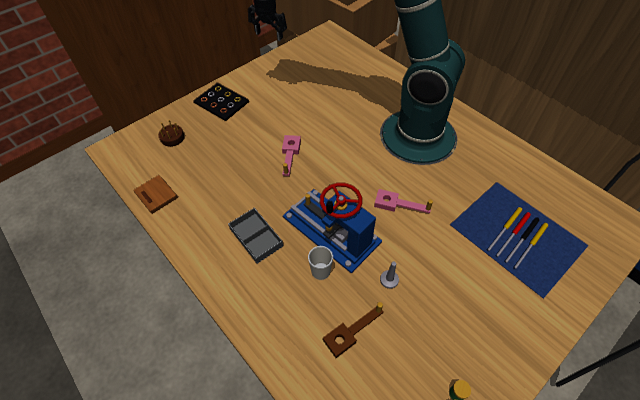

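The scene picture shows the press near (345,225): wheel at (355,195), post near (303,217), cup (352,280), tray (253,280), mandrel (434,268). In the side picture the wheel is at (341,201) and the post at about (309,202). Next, a zoomed view and the colour masks.

```bash
cat > h.py <<'E'
import cv2,numpy as np
from station import robot
def ray(n,p,cal=None):
    c=cal or robot.calibration(n); K=np.array(c["intrinsics"]);V=np.array(c["view"]);R=V[:3,:3]
    return -R.T@V[:3,3], R.T@np.linalg.inv(K)@np.array([p[0],p[1],1.])
def plane(n,p,z,cal=None):
    o,d=ray(n,p,cal); return o+d*(z-o[2])/d[2]
def tri(p1,p2,n1="scene",n2="side"):
    o1,d1=ray(n1,p1);o2,d2=ray(n2,p2)
    s,*_=np.linalg.lstsq(np.c_[d1,-d2],o2-o1,rcond=None)
    a=o1+d1*s[0];b=o2+d2*s[1]; return (a+b)/2,np.linalg.norm(a-b)
def proj(n,P):
    c=robot.calibration(n); q=c["intrinsics"]@(c["view"]@np.r_[P,1])[:3]; return q[:2]/q[2]
def big(m):
    cs,_=cv2.findContours(m.astype(np.uint8),cv2.RETR_EXTERNAL,cv2.CHAIN_APPROX_NONE); return max(cs,key=cv2.contourArea)
E
python3 - <<'E'
from h import *
E={}
crops=[]
for n,(x0,y0) in {"scene":(270,165),"side":(275,170)}.items():
    im=cv2.imread(f"pics/{n}0.png"); b,g,r=[im[:,:,i].astype(int) for i in range(3)]
    sub=np.zeros(b.shape,bool); sub[y0:y0+120,x0:x0+140]=1
    red=sub&(r>90)&(g<45)&(b<50); c=big(red)
    E[n]=cv2.fitEllipse(cv2.convexHull(c)); print(n,E[n])
    blue=sub&(b>90)&(b>1.7*r)&(b>g*1.4)
    h=cv2.convexHull(big(blue)); a=cv2.approxPolyDP(h,4,True)[:,0]
    print("blue",a.tolist()); 
    crops.append(cv2.resize(im[y0:y0+120,x0:x0+140],None,fx=2.85*1,fy=2.85,interpolation=cv2.INTER_CUBIC))
P,e=tri(E["scene"][0],E["side"][0]); print("wheel",P,e)
cv2.imwrite("pics/crop0.png",np.hstack(crops));
E
```

```text
scene ((355.3245544433594, 194.0603485107422), (34.808807373046875, 50.59843826293945), 93.4381332397461)
blue [[277, 247], [289, 244], [339, 260], [332, 266]]
side ((340.5660400390625, 199.87020874023438), (34.680335998535156, 42.22783279418945), 92.54173278808594)
blue [[381, 240], [351, 271], [283, 215], [288, 211]]
wheel [0.52507626 0.12036267 0.19894961] 0.001309477176456922
```

View pics/crop0.png

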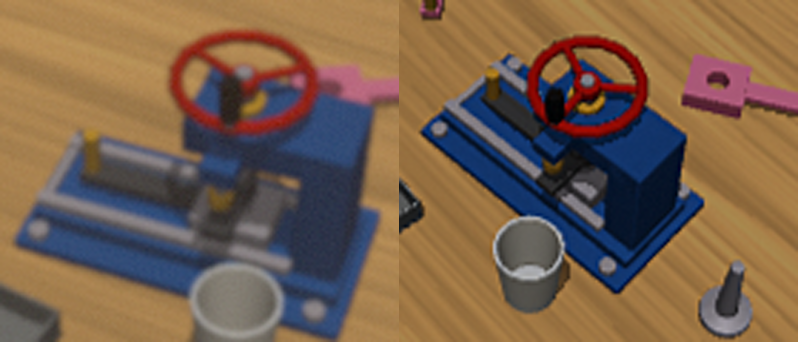

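The crop shows the handle in scene at about (351,200) and in side at (330,207). The post is at scene (302,218) and side (307,200). The lug and stop nut are on the cup side of the press.

Run:
```python
from h import *
W=np.array([.525,.1204,.199])
for k,a,b in [("hmid",(351,200.4),(329.8,207)),("htop",(351.3,192),(330.4,201)),("hbot",(350,209),(329,213.5)),("ptop",(302.1,211.3),(307.4,194.8)),("pbase",(302.3,226.4),(307.6,205.2))]:
    P,e=tri(a,b); d=P-W; print(k,P.round(4),round(e,4),"r",np.hypot(*d[:2]).round(4),"ang",np.degrees(np.arctan2(d[1],d[0])).round(1))
# foot corners: near-left, etc. from crop pixel to picture
c1={"scene":[(17,243),(75,135),(336,338),(380,208)],"side":[(421-399,131),(507-399,55),(617-399,291),(704-399,203)]}
P=[]
for i in range(4):
    a=np.array(c1["scene"][i])/2.85+[270,165];b=np.array(c1["side"][i])/2.85+[275,170]
    p,e=tri(a,b);P.append(p);print(p.round(4),round(e,4))
P=np.array(P)
print("lens",np.linalg.norm(P[0]-P[2]),np.linalg.norm(P[1]-P[3]),np.linalg.norm(P[0]-P[1]),np.linalg.norm(P[2]-P[3]))
for i,j in((2,0),(3,1)): d=P[j]-P[i];print("-y dir deg",np.degrees(np.arctan2(d[1],d[0])))
```

```text
hmid [0.5769 0.1315 0.2275] 0.0005 r 0.0531 ang 12.1
htop [0.5722 0.129  0.2477] 0.0016 r 0.0479 ang 10.3
hbot [0.5824 0.1334 0.2057] 0.0025 r 0.0589 ang 12.8
ptop [ 0.5377 -0.0145  0.0972] 0.0008 r 0.1355 ang -84.6
pbase [ 0.5407 -0.0139  0.0443] 0.0011 r 0.1352 ang -83.3
[ 0.6154 -0.0532  0.0106] 0.0018
[ 0.467  -0.0735  0.0039] 0.0005
[0.5861 0.2393 0.0048] 0.0001
[0.4475 0.2305 0.0214] 0.0054
lens 0.294073653085169 0.305221754434246 0.14989142576206582 0.1398444494929093
-y dir deg -84.2820798845626
-y dir deg -86.32772173004405
```

Wheel, handle (radius 53 mm, about 27 mm above the wheel centre) and post (135 mm along -y) all fit the given sizes. The press's -y points to about -84.5°. I'll move above the handle.

Call:
apply_moves(
  gripper=1,
  steps=[
    {"x": 0.05,"y": 0.25,"z": 0.15,"rz": 0.08},
    {"x": 0.15,"y": 0.35,"z": 0.15,"rz": 0.09},
    {"x": 0.18,"y": 0.36,"z": 0.15,"rz": 0.09},
    {"x": 0.18,"y": 0.36,"z": 0.15,"rz": 0.09},
    {"x": 0.18,"y": 0.36,"z": 0.1,"rz": 0.09},
    {"x": 0.18,"y": 0.36,"z": 0.1,"rz": 0.09},
    {"x": 0.18,"y": 0.36,"z": 0.1,"rz": 0.09},
    {"x": 0.18,"y": 0.36,"z": 0.1,"rz": 0.09},
    {"x": 0.18,"y": 0.36,"z": 0.05,"rz": 0.09},
    {"x": 0.18,"y": 0.36,"z": 0.05,"rz": 0.09},
    {"x": 0.18,"y": 0.36,"z": 0.05,"rz": 0.09},
    {"x": 0.18,"y": 0.36,"z": 0.05,"rz": 0.09},
    {"x": 0.18,"y": 0.36,"rz": 0.09},
    {"x": 0.18,"y": 0.36,"rz": 0.09},
    {"x": 0.18,"y": 0.36,"rz": 0.09},
    {"x": 0.18,"y": 0.36,"rz": 0.09},
    {"x": 0.18,"y": 0.36,"rz": 0.09},
    {"x": 0.18,"y": 0.36,"rz": 0.09},
    {"x": 0.18,"y": 0.36,"rz": 0.09},
    {"x": 0.18,"y": 0.36,"rz": 0.09},
  ],
)

```text
invalid input
```

Run:
```python
from h import *
s=robot.read_state(); print(s["t"],s["position"],s["ee_rot"],s["joint_positions"].round(3))
im=robot.grab_frame("wrist"); cv2.imwrite("pics/w1.png",im[:,:,::-1])
print(proj("wrist",[.577,.1315,.245]),proj("wrist",[.525,.1204,.199]))
```

```text
0.1 [ 0.23332999 -0.57945035  0.21822895] [-5.40052047e-04  9.81736617e-01  1.90244334e-01 -1.32668766e-04] [ 1.146  0.418 -0.01   1.614  0.005  1.111 -0.053]
[5846.99618582 5621.65786222] [-5314.54721194 -4866.83406465]
```

View pics/w1.png

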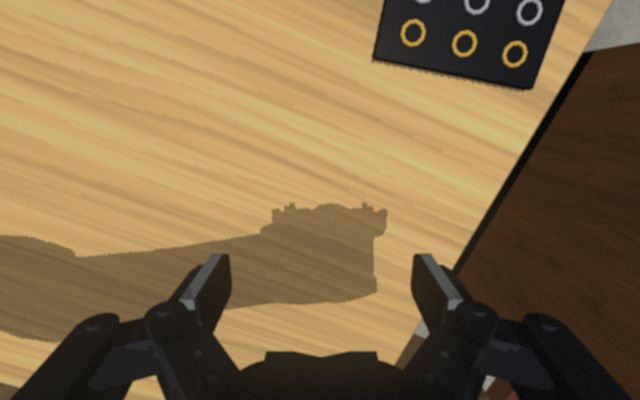

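The move was refused ("invalid input") and the arm hasn't moved; the wrist picture only shows the bench. I'll send it again with every key filled in.

Call:
apply_moves(
  gripper=1,
  steps=[
    {"x": 0.05,"y": 0.25,"z": 0.15,"rx": 0,"ry": 0,"rz": 0.08},
    {"x": 0.15,"y": 0.35,"z": 0.15,"rx": 0,"ry": 0,"rz": 0.09},
    {"x": 0.18,"y": 0.36,"z": 0.15,"rx": 0,"ry": 0,"rz": 0.09},
    {"x": 0.18,"y": 0.36,"z": 0.15,"rx": 0,"ry": 0,"rz": 0.09},
    {"x": 0.18,"y": 0.36,"z": 0.1,"rx": 0,"ry": 0,"rz": 0.09},
    {"x": 0.18,"y": 0.36,"z": 0.1,"rx": 0,"ry": 0,"rz": 0.09},
    {"x": 0.18,"y": 0.36,"z": 0.1,"rx": 0,"ry": 0,"rz": 0.09},
    {"x": 0.18,"y": 0.36,"z": 0.1,"rx": 0,"ry": 0,"rz": 0.09},
    {"x": 0.18,"y": 0.36,"z": 0.05,"rx": 0,"ry": 0,"rz": 0.09},
    {"x": 0.18,"y": 0.36,"z": 0.05,"rx": 0,"ry": 0,"rz": 0.09},
    {"x": 0.18,"y": 0.36,"z": 0.05,"rx": 0,"ry": 0,"rz": 0.09},
    {"x": 0.18,"y": 0.36,"z": 0.05,"rx": 0,"ry": 0,"rz": 0.09},
    {"x": 0.18,"y": 0.36,"z": 0,"rx": 0,"ry": 0,"rz": 0.09},
    {"x": 0.18,"y": 0.36,"z": 0,"rx": 0,"ry": 0,"rz": 0.09},
    {"x": 0.18,"y": 0.36,"z": 0,"rx": 0,"ry": 0,"rz": 0.09},
    {"x": 0.18,"y": 0.36,"z": 0,"rx": 0,"ry": 0,"rz": 0.09},
    {"x": 0.18,"y": 0.36,"z": 0,"rx": 0,"ry": 0,"rz": 0.09},
    {"x": 0.18,"y": 0.36,"z": 0,"rx": 0,"ry": 0,"rz": 0.09},
    {"x": 0.18,"y": 0.36,"z": 0,"rx": 0,"ry": 0,"rz": 0.09},
    {"x": 0.18,"y": 0.36,"z": 0,"rx": 0,"ry": 0,"rz": 0.09},
  ],
)

```text
t: 2.15
position: [0.578, 0.1296, 0.3386]
ee_rot: [-0.0, 0.625, 0.781, -0.0]
contact_force: [0.2, -1.4, -0.9]
width: 0.0851
finger_force: 0.0
```

Run:
```python
from h import *
cal=robot.calibration("wrist")
im=robot.grab_frame("wrist"); cv2.imwrite("pics/w2.png",im[:,:,::-1])
print(np.array(cal["view"]).round(3).tolist())
print(robot.read_state()["joint_positions"].round(2))
for z in(.215,.245):print(proj("wrist",[.577,.1315,z]))
print(proj("wrist",[.525,.1204,.199]))
```

```text
[[0.976, 0.219, 0.0, -0.593], [0.209, -0.93, 0.302, -0.076], [0.066, -0.295, -0.953, 0.493], [0.0, 0.0, 0.0, 1.0]]
[ 0.26  0.35 -0.71  1.52  0.23  1.36 -0.24]
[317.09135542 189.43439914]
[316.70032245 199.30801398]
[262.99321051 183.86729948]
```

View pics/w2.png

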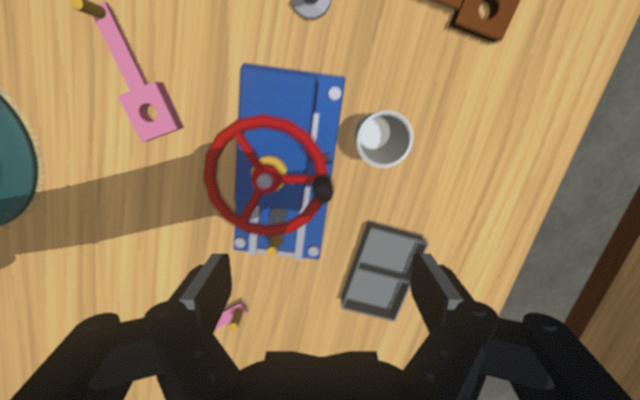

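The wrist picture shows the wheel hub at (265,180), the black handle at (322,187) and the post at (273,250). I'll refine the wheel centre and handle from this view.

Run:
```python
from h import *
im=cv2.imread("pics/w2.png"); b,g,r=[im[:,:,i].astype(int) for i in range(3)]
red=(r>80)&(g<50)&(b<50); c=cv2.fitEllipse(cv2.convexHull(big(red))); print(c)
dk=(r<55)&(g<55)&(b<55); dk[:160]=0;dk[215:]=0;dk[:,:300]=0;dk[:,345:]=0
bb=big(dk); print(cv2.boundingRect(bb)); m=cv2.moments(bb); hp=(m["m10"]/m["m00"],m["m01"]/m["m00"]); print(hp)
for z in(.199,.203): print("W",plane("wrist",c[0],z).round(4))
h=plane("wrist",hp,.226); print("H",h.round(4))
br=(r>120)&(g>80)&(b<60)&(r>1.2*g); br[:238]=0;br[262:]=0;br[:,:262]=0;br[:,290:]=0
mm=np.argwhere(br).mean(0)[::-1]; print("post",br.sum(),mm,plane("wrist",mm,.085).round(4))
```

```text
((265.18121337890625, 175.42959594726562), (114.74129486083984, 123.95160675048828), 120.89463806152344)
(313, 176, 18, 26)
(322.0, 188.22171018945212)
W [0.5256 0.1292 0.199 ]
W [0.5261 0.1303 0.203 ]
H [0.5804 0.1367 0.226 ]
post 6 [272.83333333 247.16666667] [ 0.5411 -0.0048  0.085 ]
```

Run:
```python
from h import *
def multi(d):
    A=np.zeros((3,3));v=np.zeros(3)
    for n,p in d.items():
        o,u=ray(n,p);u/=np.linalg.norm(u);M=np.eye(3)-np.outer(u,u);A+=M;v+=M@o
    P=np.linalg.solve(A,v); return P.round(4),{n:(proj(n,P)-p).round(1).tolist() for n,p in d.items()}
print(multi(dict(scene=(355.3,194.1),side=(340.6,199.9),wrist=(265.2,175.4))))
print(multi(dict(scene=(351,200.4),side=(329.8,207),wrist=(322,188.2))))
print(multi(dict(scene=(302.1,211.3),side=(307.4,194.8),wrist=(272.8,249))))
print(robot.calibration("wrist")["intrinsics"].round(1).tolist())
c=robot.calibration("wrist");V=c["view"];o=-V[:3,:3].T@V[:3,3];print("cam",o)
```

```text
(array([0.5266, 0.1243, 0.201 ]), {'scene': [1.2, 0.0], 'side': [0.6, 0.9], 'wrist': [-0.2, 5.6]})
(array([0.5801, 0.1351, 0.2317]), {'scene': [0.9, -0.1], 'side': [0.1, 0.7], 'wrist': [-0.8, 3.5]})
(array([ 0.5416, -0.008 ,  0.1009]), {'scene': [1.4, 0.6], 'side': [0.4, 1.3], 'wrist': [-1.7, 5.4]})
[[310.7, 0.0, 320.8], [0.0, 310.7, 196.9], [0.0, 0.0, 1.0]]
cam [0.56196642 0.2100825  0.49320491]
```

Call:
apply_moves(
  gripper=0,
  steps=[
    {"x": 0.02,"y": 0.05,"z": -0.1,"rx": 0,"ry": 0,"rz": 0},
    {"x": 0,"y": 0,"z": -0.25,"rx": 0,"ry": 0,"rz": 0},
    {"x": 0,"y": 0,"z": -0.3,"rx": 0,"ry": 0,"rz": 0},
    {"x": 0,"y": 0,"z": -0.25,"rx": 0,"ry": 0,"rz": 0},
    {"x": 0,"y": 0,"z": -0.15,"rx": 0,"ry": 0,"rz": 0},
    {"x": 0,"y": 0,"z": -0.08,"rx": 0,"ry": 0,"rz": 0},
  ],
)

```text
t: 2.8
position: [0.579, 0.1324, 0.2245]
ee_rot: [-0.0, 0.626, 0.779, -0.001]
contact_force: [0.6, 0.4, 0.6]
width: 0.0428
finger_force: 0.0
```

Run:
```python
from h import *
a=robot.grab_frame("wrist")[:,:,::-1]
s=robot.grab_frame("side")[:,:,::-1][150:290,260:400]
print(robot.read_state()["position"])
cv2.imwrite("pics/m3.png",np.hstack([cv2.resize(a[100:,160:480],(400,375)),cv2.resize(s,(375,375),interpolation=cv2.INTER_CUBIC)]))
```

```text
[0.57924108 0.13281116 0.22528482]
```

View pics/m3.png

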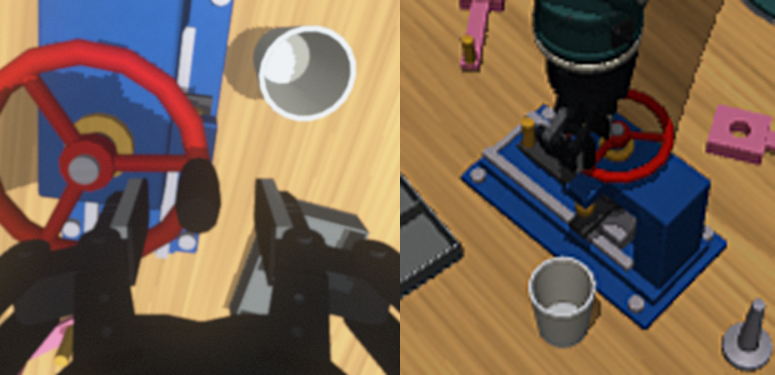

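The wrist crop shows the handle between the fingers sideways. I still need to check its offset along the pad width.

Run:
```python
from h import *
for y in (.128,.133,.138,.143):
    for z in (.21,.245): print(y,z,proj("wrist",[.58,y,z]).round(1))
R=robot.calibration("wrist")["view"];print(-R[:3,:3].T@R[:3,3])
im=cv2.imread("pics/m3.png")
for u,v in [((200/1.25)+160,100+165/1.25),(200/1.25+160,100+230/1.25)]: print(u,v)
print(plane("wrist",(320,262+9),.245), plane("wrist",(320,284),.245),plane("wrist",(320,258),.245))
```

```text
0.128 0.21 [318.9 241. ]
0.128 0.245 [318.4 272. ]
0.133 0.21 [320.7 233.6]
0.133 0.245 [320.6 263.2]
0.138 0.21 [322.5 226. ]
0.138 0.245 [322.8 254.2]
0.143 0.21 [324.3 218.3]
0.143 0.245 [325.1 245.1]
[0.56354207 0.208067   0.38016574]
320.0 232.0
320.0 284.0
[0.58063875 0.128697   0.245     ] [0.58222849 0.12148192 0.245     ] [0.57909394 0.13570816 0.245     ]
```

Handle centre comes out at y ≈ 0.130, well within the pad width. Closing on it.

Call:
apply_moves(
  gripper=-1,
  steps=[
    {"x": 0,"y": -0.02,"z": -0.03,"rx": 0,"ry": 0,"rz": 0},
    {"x": 0,"y": 0,"z": 0,"rx": 0,"ry": 0,"rz": 0},
    {"x": 0,"y": 0,"z": 0,"rx": 0,"ry": 0,"rz": 0},
    {"x": 0,"y": 0,"z": 0,"rx": 0,"ry": 0,"rz": 0},
    {"x": 0,"y": 0,"z": 0,"rx": 0,"ry": 0,"rz": 0},
    {"x": 0,"y": 0,"z": 0,"rx": 0,"ry": 0,"rz": 0},
  ],
)

```text
t: 3.5
position: [0.5786, 0.1307, 0.2236]
ee_rot: [-0.0, 0.626, 0.78, -0.001]
contact_force: [-11.7, -4.1, 8.3]
width: 0.0153
finger_force: 58.5
```

Run:
```python
from h import *
a=robot.grab_frame("wrist")[:,:,::-1]
s=robot.grab_frame("side")[:,:,::-1][170:240,300:370]
cv2.imwrite("pics/m4.png",np.hstack([cv2.resize(a[150:350,220:420],(400,400)),cv2.resize(s,(400,400),interpolation=cv2.INTER_CUBIC)]))
print(proj("wrist",[.5786,.1307,.2346]),robot.read_state()["contact_force"])
```

```text
[319.09106148 254.77461971] [-13.1246808   -3.9554348    8.36763567]
```

View pics/m4.png

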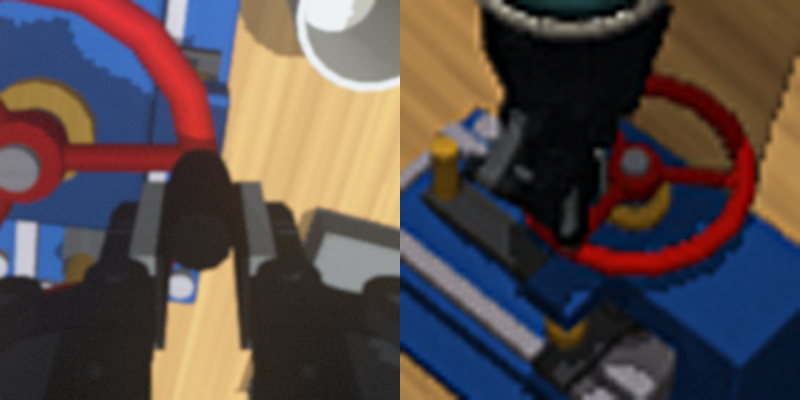

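The pads clasp the handle, with its top disc at crop (198,242). I'll print the arc increments and start turning.

Run:
```python
import numpy as np
a=np.radians(np.arange(10,416,6)); d=.55*np.c_[np.diff(np.cos(a)),np.diff(np.sin(a))]
print("6deg steps, z .005")
for k in range(len(d)): print(int(10+6*k),d[k].round(3).tolist(),end="; ")
```

```text
6deg steps, z .005
10 [-0.013, 0.056]; 16 [-0.019, 0.054]; 22 [-0.024, 0.052]; 28 [-0.03, 0.049]; 34 [-0.035, 0.046]; 40 [-0.039, 0.042]; 46 [-0.043, 0.038]; 52 [-0.047, 0.033]; 58 [-0.05, 0.028]; 64 [-0.053, 0.022]; 70 [-0.055, 0.017]; 76 [-0.057, 0.011]; 82 [-0.057, 0.005]; 88 [-0.058, -0.001]; 94 [-0.057, -0.007]; 100 [-0.056, -0.013]; 106 [-0.054, -0.019]; 112 [-0.052, -0.024]; 118 [-0.049, -0.03]; 124 [-0.046, -0.035]; 130 [-0.042, -0.039]; 136 [-0.038, -0.043]; 142 [-0.033, -0.047]; 148 [-0.028, -0.05]; 154 [-0.022, -0.053]; 160 [-0.017, -0.055]; 166 [-0.011, -0.057]; 172 [-0.005, -0.057]; 178 [0.001, -0.058]; 184 [0.007, -0.057]; 190 [0.013, -0.056]; 196 [0.019, -0.054]; 202 [0.024, -0.052]; 208 [0.03, -0.049]; 214 [0.035, -0.046]; 220 [0.039, -0.042]; 226 [0.043, -0.038]; 232 [0.047, -0.033]; 238 [0.05, -0.028]; 244 [0.053, -0.022]; 250 [0.055, -0.017]; 256 [0.057, -0.011]; 262 [0.057, -0.005]; 268 [0.058, 0.001]; 274 [0.057, 0.007]; 280 [0.056, 0.013]; 286 [0.054, 0.019]; 292 [0.052, 0.024]; 298 [0.049, 0.03]; 304 [0.046, 0.035]; 310 [0.042, 0.039]; 316 [0.038, 0.043]; 322 [0.033, 0.047]; 328 [0.028, 0.05]; 334 [0.022, 0.053]; 340 [0.017, 0.055]; 346 [0.011, 0.057]; 352 [0.005, 0.057]; 358 [-0.001, 0.058]; 364 [-0.007, 0.057]; 370 [-0.013, 0.056]; 376 [-0.019, 0.054]; 382 [-0.024, 0.052]; 388 [-0.03, 0.049]; 394 [-0.035, 0.046]; 400 [-0.039, 0.042]; 406 [-0.043, 0.038];
```

Call:
apply_moves(
  steps=[
    {"x": -0.02,"y": 0.01,"z": 0.002,"rx": 0,"ry": 0,"rz": 0},
    {"x": -0.005,"y": 0.028,"z": 0.003,"rx": 0,"ry": 0,"rz": 0},
    {"x": -0.007,"y": 0.028,"z": 0.003,"rx": 0,"ry": 0,"rz": 0},
    {"x": -0.008,"y": 0.027,"z": 0.003,"rx": 0,"ry": 0,"rz": 0},
  ],
)

```text
t: 4.0
position: [0.5757, 0.1393, 0.2245]
ee_rot: [0.001, 0.627, 0.779, -0.001]
contact_force: [-1.9, -6.9, 1.1]
width: 0.0151
finger_force: 59.1
```

Resistance is about 7 N, mostly tangential, so the grip works. Continuing along the arc; no stop can come before 0.4 turn.

Call:
apply_moves(
  steps=[
    {"x": -0.011,"y": 0.027,"z": 0.003,"rx": 0,"ry": 0,"rz": 0},
    {"x": -0.024,"y": 0.052,"z": 0.005,"rx": 0,"ry": 0,"rz": 0},
    {"x": -0.03,"y": 0.049,"z": 0.005,"rx": 0,"ry": 0,"rz": 0},
    {"x": -0.035,"y": 0.046,"z": 0.005,"rx": 0,"ry": 0,"rz": 0},
    {"x": -0.039,"y": 0.042,"z": 0.005,"rx": 0,"ry": 0,"rz": 0},
    {"x": -0.043,"y": 0.038,"z": 0.005,"rx": 0,"ry": 0,"rz": 0},
    {"x": -0.047,"y": 0.033,"z": 0.005,"rx": 0,"ry": 0,"rz": 0},
    {"x": -0.05,"y": 0.028,"z": 0.005,"rx": 0,"ry": 0,"rz": 0},
    {"x": -0.053,"y": 0.022,"z": 0.005,"rx": 0,"ry": 0,"rz": 0},
  ],
)

```text
t: 4.9
position: [0.5427, 0.1717, 0.2286]
ee_rot: [0.001, 0.627, 0.779, -0.001]
contact_force: [0.7, -13.9, 0.1]
width: 0.0157
finger_force: 59.0
```

Call:
apply_moves(
  steps=[
    {"x": -0.055,"y": 0.007,"z": 0.005,"rx": 0,"ry": 0,"rz": 0},
    {"x": -0.057,"y": 0.001,"z": 0.005,"rx": 0,"ry": 0,"rz": 0},
    {"x": -0.057,"y": 0.003,"z": 0.005,"rx": 0,"ry": 0,"rz": 0},
    {"x": -0.058,"y": -0.002,"z": 0.005,"rx": 0,"ry": 0,"rz": 0},
    {"x": -0.057,"y": -0.008,"z": 0.005,"rx": 0,"ry": 0,"rz": 0},
    {"x": -0.056,"y": -0.013,"z": 0.005,"rx": 0,"ry": 0,"rz": 0},
    {"x": -0.054,"y": -0.019,"z": 0.005,"rx": 0,"ry": 0,"rz": 0},
    {"x": -0.052,"y": -0.024,"z": 0.005,"rx": 0,"ry": 0,"rz": 0},
  ],
)

```text
t: 5.7
position: [0.4984, 0.1681, 0.2327]
ee_rot: [0.001, 0.626, 0.78, 0.001]
contact_force: [6.8, -3.6, -7.0]
width: 0.0153
finger_force: 58.6
```

Call:
apply_moves(
  steps=[
    {"x": -0.046,"y": -0.035,"z": 0,"rx": 0,"ry": 0,"rz": 0},
    {"x": -0.044,"y": -0.038,"z": 0.003,"rx": 0,"ry": 0,"rz": 0},
    {"x": -0.042,"y": -0.039,"z": 0.005,"rx": 0,"ry": 0,"rz": 0},
    {"x": -0.038,"y": -0.043,"z": 0.005,"rx": 0,"ry": 0,"rz": 0},
    {"x": -0.033,"y": -0.047,"z": 0.005,"rx": 0,"ry": 0,"rz": 0},
  ],
)

```text
t: 6.2
position: [0.4781, 0.1491, 0.2351]
ee_rot: [0.001, 0.626, 0.78, 0.001]
contact_force: [4.1, 4.4, -0.6]
width: 0.0151
finger_force: 59.3
```

Run:
```python
from h import *
s=robot.read_state()
print(s["position"],s["contact_force"])
P=np.array([[.5757,.1393],[.5427,.1717],[.4984,.1681],s["position"][:2]])
from scipy.optimize import least_squares
r=least_squares(lambda c:np.hypot(*(P-c).T)-.055,[.525,.12]);print(r.x,r.fun)
d=P-r.x;print(np.degrees(np.arctan2(d[:,1],d[:,0])))
# lug height look from scene
a=robot.grab_frame("scene")[:,:,::-1];b=robot.grab_frame("side")[:,:,::-1]
cv2.imwrite("pics/m5.png",np.hstack([cv2.resize(a[200:270,310:380],(400,400),interpolation=cv2.INTER_CUBIC),cv2.resize(b[190:260,300:370],(400,400),interpolation=cv2.INTER_CUBIC)]))
```

```text
[0.47805276 0.14914923 0.23505135] [ 4.12624945  4.38684759 -0.62240082]
[0.52443434 0.11969911] [-1.15003848e-04  1.15579173e-04 -4.15318965e-05 -5.85704299e-05]
[ 20.92383493  70.64583532 118.27534953 147.58637197]
```

View pics/m5.png

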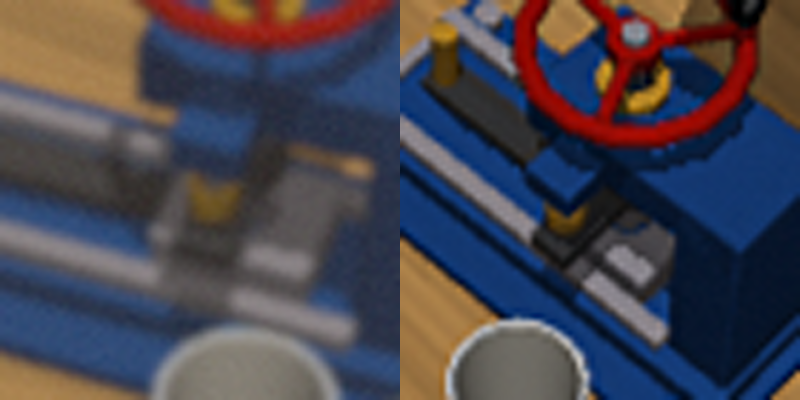

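The handle positions fit a 55 mm circle about (0.5244, 0.1197) to 0.1 mm, and the hand is at 147.6°. In this picture the brass nut's lower edge is at scene (348,239) and side (329,231). To know where the stop may lie, I'll estimate the nut's lower face from both views.

Run:
```python
from h import *
F={}
for n,(x0,x1,y0,y1) in dict(scene=(338,357,226,250),side=(321,337,218,240)).items():
    im=np.mean([robot.grab_frame(n).astype(float) for _ in range(1)],0)
    sat=(im[:,:,0]-im[:,:,2])[y0:y1,x0:x1]
    print(n,"rows",y0,"cols",x0); print(sat.astype(int)[:, :].tolist() if False else "\n".join(f"{y0+i} "+" ".join(f"{int(v):4d}" for v in r) for i,r in enumerate(sat)))
```

```text
scene rows 226 cols 338
226    4   -6  -20  -34  -32  -36  -37  -36  -39  -48  -53  -54  -60  -60  -43  -23   -7    2    6
227    3   -7  -20  -27  -33  -33  -29  -30  -35  -30  -38  -40  -40  -40  -30  -17   -3    5    8
228   -2  -10  -20  -25  -27  -30  -29  -28  -33  -35  -35  -34  -34  -32  -21   -8   -2    7    2
229   -3   -7  -12  -11  -11   -8  -11  -19  -25  -33  -28  -34  -31  -25  -14   -2    5    7    7
230   -2   -1   -3   -3    8   18   19    5  -14  -22  -27  -23  -22  -18   -8   -3    2    7    2
231    1    3    3    7   22   43   44   27    8   -7   -4   -2    2    1    4    6    8   10    8
232    5    6    5   10   25   50   61   48   24   14   18   28   36   30   20    9    8    6    1
233    5    7    7    7   22   47   67   66   46   43   45   54   62   46   23   10    6    6    5
234    6    6    3    8   18   41   70   81   71   64   65   66   63   47   20    7    5    5    6
235    8    5    4    6   17   40   62   72   72   72   68   70   55   41   18    4    6    3    3
236    6    3    5    4   14   32   57   69   68   71   66   57   43   29   10    7   
[... 2470 characters left out ...]
 -3   -2   -1   -2   -1   -1
232  -14    6    4    1   -2   -2   -3   -4   -4   -3   -2   -1   -2   -2   -2   -2
233  -96  -41    0    6    2   -1   -3   -2   -1   -3    0   -1   -2   -2   -1   -1
234 -112 -101  -45    3    4    1    1   -1   -2    0   -1   -1    0   -2    0   -4
235  -65 -110  -99  -66   -3    5    1   -1    1   -1   -1   -2   -2   -1   -1   -3
236  -32  -65  -96 -113  -41  -10    2    3   -1   -1   -1   -2   -1   -1   -1   -1
237  -51  -35  -48  -70  -57  -48  -25    0    2    0   -2   -2   -1   -3   -2   -1
238  -91  -61  -34  -37  -43  -59  -54  -23    4    1   -1   -1   -3   -3   -2   -1
239  -96  -93  -62  -37  -30  -43  -60  -54  -34    2    3   -1   -4   -2   -3   -4
```

Run:
```python
from h import *
W=np.array([.52443,.1197])
def tri2(d,rn):
    A=np.zeros((3,3));v=np.zeros(3)
    for n,p in d.items():
        o,u=ray(n,p);u/=np.linalg.norm(u);f=np.r_[u[:2],0];f/=np.linalg.norm(f);M=np.eye(3)-np.outer(u,u);A+=M;v+=M@(o+rn*f)
    P=np.linalg.solve(A,v);return P,{n:(proj(n,P-np.r_[0,0,0])).round(1).tolist() for n in d}
for rn in(.007,.009):
    P,q=tri2(dict(scene=(347.1,238.4),side=(328.4,230.4)),rn);d=P[:2]-W
    print("nut",rn,P.round(4),np.hypot(*d).round(4),np.degrees(np.arctan2(d[1],d[0])).round(1))
    # single-camera z if nut axis lies in press xz plane at yaw 5.5 deg
    for n,p in dict(scene=(347.1,238.4),side=(328.4,230.4)).items():
        o,u=ray(n,p);f=np.r_[u[:2],0];f/=np.linalg.norm(f);o=o+rn*f
        for yaw in(4,5.5,7):
            a=np.radians(yaw);nn=np.array([-np.sin(a),np.cos(a),0]);t=-(nn@(o-np.r_[W,0]))/(nn@u);X=o+t*u
            print(n,yaw,X.round(4),np.hypot(*(X[:2]-W)).round(4))
# wheel centre reprojection check for camera bias (true xy, z .199+)
for n,p in dict(scene=(355.3,194.1),side=(340.6,199.9)).items():
    for z in(.195,.199,.203): print(n,z,plane(n,p,z).round(4))
```

```text
nut 0.007 [0.577  0.1261 0.1103] 0.053 6.9
scene 4 [0.569  0.1228 0.1007] 0.0447
scene 5.5 [0.5728 0.1244 0.1052] 0.0486
scene 7 [0.5773 0.1262 0.1106] 0.0533
side 4 [0.5744 0.1232 0.1037] 0.0501
side 5.5 [0.5757 0.1246 0.1069] 0.0515
side 7 [0.5771 0.1262 0.1104] 0.0531
nut 0.009 [0.5765 0.1257 0.112 ] 0.0524 6.5
scene 4 [0.569  0.1228 0.1029] 0.0447
scene 5.5 [0.5728 0.1244 0.1075] 0.0486
scene 7 [0.5773 0.1262 0.1129] 0.0533
side 4 [0.5744 0.1232 0.107 ] 0.0501
side 5.5 [0.5757 0.1246 0.1103] 0.0515
side 7 [0.5771 0.1262 0.1137] 0.0531
scene 0.195 [0.5217 0.1195 0.195 ]
scene 0.199 [0.5257 0.1211 0.199 ]
scene 0.203 [0.5298 0.1226 0.203 ]
side 0.195 [0.5228 0.1178 0.195 ]
side 0.199 [0.5248 0.1198 0.199 ]
side 0.203 [0.5268 0.1218 0.203 ]
```

The nut's lower face is at about 110 ± 3 mm. Now a zoom on the lug in the sharp side camera, then against now, to read the remaining gap.

Run:
```python
from h import *
a=cv2.imread("pics/side0.png");b=robot.grab_frame("side")[:,:,::-1]
x0,y0,w,h=312,215,33,36
o=[cv2.convertScaleAbs(cv2.resize(np.ascontiguousarray(i[y0:y0+h,x0:x0+w]),None,fx=12,fy=12,interpolation=cv2.INTER_CUBIC),alpha=2.2) for i in(a,b)]
for i in o:
    for k in range(0,w,5): cv2.line(i,(k*12+6,0),(k*12+6,6),(255,255,255),1)
    for k in range(0,h,5): cv2.line(i,(0,k*12+6),(6,k*12+6),(255,255,255),1)
cv2.imwrite("pics/m6.png",np.hstack(o))
yaw=np.radians(6);W=np.array([.52443,.1197])
ex=np.array([np.cos(yaw),np.sin(yaw)]);ey=np.array([-ex[1],ex[0]])
for x in(.04,.055,.07):
    for y in(-.012,0,.012):
        P=np.r_[W+x*ex+y*ey,.100];print(x,y,proj("side",P).round(1),proj("side",P-[0,0,.012]).round(1))
```

```text
0.04 -0.012 [328.1 224.9] [328.1 227. ]
0.04 0 [331.1 227.2] [331.1 229.3]
0.04 0.012 [334.1 229.5] [334.1 231.6]
0.055 -0.012 [324.7 228.1] [324.7 230.2]
0.055 0 [327.7 230.4] [327.7 232.5]
0.055 0.012 [330.8 232.8] [330.8 234.8]
0.07 -0.012 [321.3 231.4] [321.4 233.4]
0.07 0 [324.3 233.7] [324.4 235.8]
0.07 0.012 [327.4 236.1] [327.4 238.1]
```

View pics/m6.png

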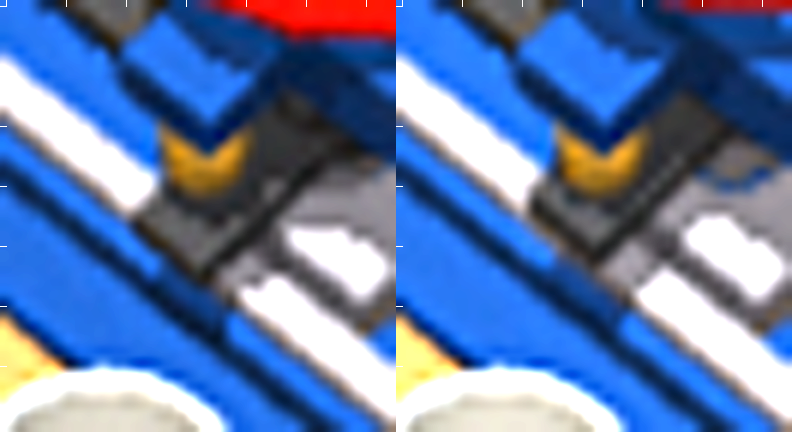

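The lug's top now sits about 99 mm high (corner at side (328,234)) and the nut about 109, so roughly 10 mm, or 120°, of travel is left. I'll turn another 60°.

Call:
apply_moves(
  steps=[
    {"x": -0.028,"y": -0.05,"z": 0.005,"rx": 0,"ry": 0,"rz": 0},
    {"x": -0.022,"y": -0.053,"z": 0.005,"rx": 0,"ry": 0,"rz": 0},
    {"x": -0.017,"y": -0.055,"z": 0.005,"rx": 0,"ry": 0,"rz": 0},
    {"x": -0.011,"y": -0.057,"z": 0.005,"rx": 0,"ry": 0,"rz": 0},
    {"x": -0.005,"y": -0.057,"z": 0.005,"rx": 0,"ry": 0,"rz": 0},
    {"x": 0.001,"y": -0.058,"z": 0.005,"rx": 0,"ry": 0,"rz": 0},
    {"x": 0.007,"y": -0.057,"z": 0.005,"rx": 0,"ry": 0,"rz": 0},
    {"x": 0.013,"y": -0.056,"z": 0.005,"rx": 0,"ry": 0,"rz": 0},
    {"x": 0.019,"y": -0.054,"z": 0.005,"rx": 0,"ry": 0,"rz": 0},
    {"x": 0.024,"y": -0.052,"z": 0.005,"rx": 0,"ry": 0,"rz": 0},
  ],
)

```text
t: 7.45
position: [0.4753, 0.0944, 0.2397]
ee_rot: [-0.0, 0.626, 0.78, 0.0]
contact_force: [-7.6, 3.4, 12.1]
width: 0.0153
finger_force: 60.8
```

```bash
cat >> h.py <<'E'
C=np.array([.52443,.1197])
def st():
    s=robot.read_state();d=s["position"][:2]-C;a=np.arctan2(d[1],d[0]);f=s["contact_force"]
    print("t",round(s["t"],2),"ang",round(np.degrees(a)%360,2),"R",round(np.hypot(*d)*1e3,2),"z",round(s["position"][2],4),"Ft",round(-f[0]*-np.sin(a)-f[1]*np.cos(a),2),"Fr",round(f[0]*np.cos(a)+f[1]*np.sin(a),2),"Fz",round(f[2],1))
E
python3 -c "
from h import *
st();print(robot.read_state()['joint_positions'].round(2))"
```

```text
t 7.45 ang 207.22 R 55.26 z 0.2397 Ft 6.46 Fr 5.21 Fz 12.1
[ 0.37  0.2  -0.71  1.91  0.14  1.09 -0.17]
```

At 207°, about 6 N tangential and still no stop. I'll test whether a partial closing target softens the grip, so that the hand could slip before it forces the stop.

Call:
apply_moves(
  gripper=-0.66,
  steps=[
    {"x": -0.006,"y": -0.002,"z": 0.006,"rx": 0,"ry": 0,"rz": 0},
    {"x": 0,"y": 0,"z": 0,"rx": 0,"ry": 0,"rz": 0},
    {"x": 0,"y": 0,"z": 0,"rx": 0,"ry": 0,"rz": 0},
  ],
)

```text
t: 7.75
position: [0.4754, 0.0937, 0.24]
ee_rot: [0.0, 0.626, 0.78, 0.0]
contact_force: [3.1, 1.1, 3.5]
width: 0.0152
finger_force: 59.9
```

Call:
apply_moves(
  gripper=-0.64,
  steps=[
    {"x": 0.003,"y": -0.01,"z": 0.001,"rx": 0,"ry": 0,"rz": 0},
    {"x": 0.003,"y": -0.01,"z": 0.001,"rx": 0,"ry": 0,"rz": 0},
    {"x": 0,"y": 0,"z": 0,"rx": 0,"ry": 0,"rz": 0},
  ],
)

```text
t: 8.05
position: [0.4758, 0.0925, 0.2401]
ee_rot: [-0.0, 0.626, 0.78, 0.001]
contact_force: [3.6, 7.5, 2.7]
width: 0.0157
finger_force: 54.8
```

```bash
python3 -c "
from h import *
st()"
```

```text
t 8.05 ang 209.24 R 55.71 z 0.2401 Ft 4.73 Fr -6.82 Fz 2.7
```

Finger force drops as the target opens (soft pads), so a light grip can act as a force limiter. I'll open a bit more and turn the hand so it closes radially.

Call:
apply_moves(
  gripper=-0.57,
  steps=[
    {"x": 0.005,"y": 0.002,"z": 0,"rx": 0,"ry": 0,"rz": 0.1},
    {"x": 0,"y": 0,"z": 0,"rx": 0,"ry": 0,"rz": 0.15},
    {"x": 0,"y": 0,"z": 0,"rx": 0,"ry": 0,"rz": 0.12},
    {"x": 0,"y": 0,"z": 0,"rx": 0,"ry": 0,"rz": 0},
  ],
)

```text
t: 8.45
position: [0.4759, 0.0924, 0.2398]
ee_rot: [-0.0, 0.505, 0.863, 0.0]
contact_force: [1.6, 6.7, 2.9]
width: 0.0185
finger_force: 5.0
```

```bash
python3 -c "
from h import *
st()"
```

```text
t 8.45 ang 209.4 R 55.69 z 0.2398 Ft 5.03 Fr -4.69 Fz 2.9
```

Call:
apply_moves(
  gripper=-0.58,
  steps=[
    {"x": 0.018,"y": -0.023,"z": 0.003,"rx": 0,"ry": 0,"rz": 0.067},
    {"x": 0.017,"y": -0.024,"z": 0.002,"rx": 0,"ry": 0,"rz": 0.067},
    {"x": 0,"y": 0,"z": 0,"rx": 0,"ry": 0,"rz": 0},
  ],
)

```text
t: 8.75
position: [0.4792, 0.0874, 0.2403]
ee_rot: [-0.0, 0.46, 0.888, 0.0]
contact_force: [-1.7, 4.5, 4.9]
width: 0.018
finger_force: 8.1
```

```bash
python3 -c "
from h import *
st()"
```

```text
t 8.75 ang 215.58 R 55.55 z 0.2403 Ft 4.63 Fr -1.28 Fz 4.9
```

Call:
apply_moves(
  steps=[
    {"x": 0.017,"y": -0.023,"z": 0.004,"rx": 0,"ry": 0,"rz": 0.067},
    {"x": 0.018,"y": -0.022,"z": 0.004,"rx": 0,"ry": 0,"rz": 0.067},
    {"x": 0.019,"y": -0.021,"z": 0.003,"rx": 0,"ry": 0,"rz": 0.067},
    {"x": 0.02,"y": -0.021,"z": 0.002,"rx": 0,"ry": 0,"rz": 0.067},
    {"x": 0,"y": 0,"z": 0,"rx": 0,"ry": 0,"rz": 0},
  ],
)

```text
t: 9.25
position: [0.4866, 0.0788, 0.2414]
ee_rot: [-0.001, 0.364, 0.932, 0.0]
contact_force: [-0.0, 5.4, 1.0]
width: 0.0184
finger_force: 8.0
```

```bash
python3 -c "
from h import *
st()
im=robot.grab_frame('wrist');cv2.imwrite('pics/w7.png',im[:,:,::-1])
hp=proj('wrist',[*C,.2275]); print('hub px',hp)
b=im.astype(int);red=(b[:,:,0]>80)&(b[:,:,1]<50)&(b[:,:,2]<50)
# red fraction along radii 18-42 mm vs angle in wheel plane
z=.198+.017
for a in range(0,360,6):
    n=0
    for r in np.arange(.020,.044,.002):
        u,v=proj('wrist',[C[0]+r*np.cos(np.radians(a)),C[1]+r*np.sin(np.radians(a)),z]).round().astype(int)
        n+= bool(0<=u<640 and 0<=v<400 and red[v,u])
    if n>4: print(a,n,end='; ')
"
```

```text
t 9.25 ang 227.23 R 55.68 z 0.2414 Ft 3.67 Fr -3.9 Fz 1.0
hub px [414.02770644 233.97752477]
96 5; 102 11; 108 12; 228 12; 234 12; 342 6;
```

Spokes at 105°, 230° and 346° confirm the handle spoke is following the hand (227°). Continuing in smaller pieces with the light grip.

Call:
apply_moves(
  steps=[
    {"x": 0.022,"y": -0.019,"z": 0.003,"rx": 0,"ry": 0,"rz": 0.067},
    {"x": 0.023,"y": -0.018,"z": 0.003,"rx": 0,"ry": 0,"rz": 0.067},
    {"x": 0.023,"y": -0.017,"z": 0.002,"rx": 0,"ry": 0,"rz": 0.067},
    {"x": 0,"y": 0,"z": 0,"rx": 0,"ry": 0,"rz": 0},
  ],
)

```text
t: 9.7
position: [0.4933, 0.0735, 0.2421]
ee_rot: [-0.001, 0.289, 0.957, 0.0]
contact_force: [-0.7, 4.7, 2.0]
width: 0.0181
finger_force: 8.0
```

```bash
python3 -c "
from h import *
st()"
```

```text
t 9.7 ang 236.05 R 55.74 z 0.2421 Ft 3.17 Fr -3.47 Fz 2.0
```

Call:
apply_moves(
  steps=[
    {"x": 0.024,"y": -0.014,"z": 0.003,"rx": 0,"ry": 0,"rz": 0.067},
    {"x": 0.025,"y": -0.013,"z": 0.003,"rx": 0,"ry": 0,"rz": 0.067},
    {"x": 0.026,"y": -0.013,"z": 0.002,"rx": 0,"ry": 0,"rz": 0.067},
    {"x": 0,"y": 0,"z": 0,"rx": 0,"ry": 0,"rz": 0},
  ],
)

```text
t: 10.1
position: [0.5007, 0.0694, 0.2429]
ee_rot: [-0.001, 0.213, 0.977, 0.0]
contact_force: [-1.8, 5.2, 1.8]
width: 0.0182
finger_force: 8.0
```

```bash
python3 -c "
from h import *
st()"
```

```text
t 10.1 ang 244.72 R 55.66 z 0.2429 Ft 3.87 Fr -3.9 Fz 1.8
```

Call:
apply_moves(
  steps=[
    {"x": 0.026,"y": -0.011,"z": 0.003,"rx": 0,"ry": 0,"rz": 0.067},
    {"x": 0.027,"y": -0.009,"z": 0.003,"rx": 0,"ry": 0,"rz": 0.067},
    {"x": 0.027,"y": -0.008,"z": 0.002,"rx": 0,"ry": 0,"rz": 0.067},
    {"x": 0,"y": 0,"z": 0,"rx": 0,"ry": 0,"rz": 0},
  ],
)

```text
t: 10.5
position: [0.5085, 0.0664, 0.2436]
ee_rot: [-0.001, 0.135, 0.991, -0.0]
contact_force: [-2.4, 3.7, 2.2]
width: 0.0182
finger_force: 8.0
```

```bash
python3 -c "
from h import *
st()"
```

```text
t 10.5 ang 253.39 R 55.6 z 0.2436 Ft 3.32 Fr -2.88 Fz 2.2
```

Call:
apply_moves(
  steps=[
    {"x": 0.028,"y": -0.007,"z": 0.003,"rx": 0,"ry": 0,"rz": 0.067},
    {"x": 0.028,"y": -0.006,"z": 0.003,"rx": 0,"ry": 0,"rz": 0.067},
    {"x": 0.028,"y": -0.004,"z": 0.002,"rx": 0,"ry": 0,"rz": 0.067},
    {"x": 0,"y": 0,"z": 0,"rx": 0,"ry": 0,"rz": 0},
  ],
)

```text
t: 10.9
position: [0.5169, 0.0646, 0.2443]
ee_rot: [-0.001, 0.057, 0.998, 0.0]
contact_force: [-3.4, 2.6, 2.8]
width: 0.0181
finger_force: 8.0
```

```bash
python3 -c "
from h import *
st();print(robot.read_state()['joint_positions'].round(2))"
```

```text
t 10.9 ang 262.21 R 55.59 z 0.2443 Ft 3.71 Fr -2.08 Fz 2.8
[ 0.54  0.31 -0.87  1.82  0.26  1.14  1.05]
```

Call:
apply_moves(
  steps=[
    {"x": 0.029,"y": -0.003,"z": 0.003,"rx": 0,"ry": 0,"rz": 0.067},
    {"x": 0.029,"y": -0.001,"z": 0.003,"rx": 0,"ry": 0,"rz": 0.067},
    {"x": 0.029,"y": 0.001,"z": 0.002,"rx": 0,"ry": 0,"rz": 0.067},
    {"x": 0,"y": 0,"z": 0,"rx": 0,"ry": 0,"rz": 0},
  ],
)

```text
t: 11.3
position: [0.5256, 0.0642, 0.2451]
ee_rot: [-0.001, -0.022, 1.0, -0.0]
contact_force: [-3.4, 1.6, 1.9]
width: 0.0181
finger_force: 8.0
```

```bash
python3 -c "
from h import *
st()"
```

```text
t 11.3 ang 271.18 R 55.53 z 0.2451 Ft 3.37 Fr -1.71 Fz 1.9
```

Call:
apply_moves(
  steps=[
    {"x": 0.029,"y": 0.002,"z": 0.003,"rx": 0,"ry": 0,"rz": 0.067},
    {"x": 0.029,"y": 0.003,"z": 0.003,"rx": 0,"ry": 0,"rz": 0.067},
    {"x": 0.028,"y": 0.005,"z": 0.002,"rx": 0,"ry": 0,"rz": 0.067},
    {"x": 0,"y": 0,"z": 0,"rx": 0,"ry": 0,"rz": 0},
  ],
)

```text
t: 11.7
position: [0.5342, 0.0651, 0.2459]
ee_rot: [-0.001, -0.101, 0.995, -0.0]
contact_force: [-3.5, 0.4, 1.7]
width: 0.0182
finger_force: 8.0
```

```bash
python3 -c "
from h import *
st()"
```

```text
t 11.7 ang 280.12 R 55.47 z 0.2459 Ft 3.37 Fr -1.02 Fz 1.7
```

Call:
apply_moves(
  steps=[
    {"x": 0.028,"y": 0.006,"z": 0.003,"rx": 0,"ry": 0,"rz": 0.067},
    {"x": 0.028,"y": 0.007,"z": 0.003,"rx": 0,"ry": 0,"rz": 0.067},
    {"x": 0.027,"y": 0.009,"z": 0.002,"rx": 0,"ry": 0,"rz": 0.067},
    {"x": 0,"y": 0,"z": 0,"rx": 0,"ry": 0,"rz": 0},
  ],
)

```text
t: 12.1
position: [0.5424, 0.0673, 0.2466]
ee_rot: [-0.001, -0.179, 0.984, 0.0]
contact_force: [-3.9, 0.8, 1.2]
width: 0.0176
finger_force: 7.9
```

```bash
python3 -c "
from h import *
st()"
```

```text
t 12.1 ang 288.93 R 55.44 z 0.2466 Ft 3.44 Fr -2.06 Fz 1.2
```

Call:
apply_moves(
  steps=[
    {"x": 0.027,"y": 0.01,"z": 0.003,"rx": 0,"ry": 0,"rz": 0.067},
    {"x": 0.026,"y": 0.012,"z": 0.003,"rx": 0,"ry": 0,"rz": 0.067},
    {"x": 0.026,"y": 0.013,"z": 0.002,"rx": 0,"ry": 0,"rz": 0.067},
    {"x": 0,"y": 0,"z": 0,"rx": 0,"ry": 0,"rz": 0},
  ],
)

```text
t: 12.5
position: [0.5503, 0.0707, 0.2474]
ee_rot: [-0.001, -0.256, 0.967, 0.0]
contact_force: [-4.7, 0.5, 1.4]
width: 0.0181
finger_force: 7.9
```

```bash
cat > sp.py <<'E'
from h import *
st()
im=robot.grab_frame('wrist').astype(int);red=(im[:,:,0]>80)&(im[:,:,1]<50)&(im[:,:,2]<50)
z=robot.read_state()["position"][2]-.0265
hit=[]
for a in range(0,360,2):
    n=0
    for r in np.arange(.020,.044,.002):
        u,v=proj('wrist',[C[0]+r*np.cos(np.radians(a)),C[1]+r*np.sin(np.radians(a)),z]).round().astype(int)
        n+= bool(0<=u<640 and 0<=v<400 and red[v,u])
    if n>6: hit.append((a,n))
print(hit)
E
python3 sp.py
```

```text
t 12.5 ang 297.81 R 55.39 z 0.2474 Ft 3.89 Fr -2.65 Fz 1.4
[(52, 7), (54, 8), (62, 8), (174, 8), (176, 11), (178, 12), (180, 12), (182, 12), (294, 7), (296, 12), (298, 12)]
```

Call:
apply_moves(
  steps=[
    {"x": 0.025,"y": 0.014,"z": 0.003,"rx": 0,"ry": 0,"rz": 0.067},
    {"x": 0.024,"y": 0.016,"z": 0.003,"rx": 0,"ry": 0,"rz": 0.067},
    {"x": 0.023,"y": 0.017,"z": 0.002,"rx": 0,"ry": 0,"rz": 0.067},
    {"x": 0,"y": 0,"z": 0,"rx": 0,"ry": 0,"rz": 0},
  ],
)

```text
t: 12.95
position: [0.5572, 0.0751, 0.248]
ee_rot: [-0.002, -0.331, 0.944, 0.0]
contact_force: [-7.7, -1.3, -0.2]
width: 0.018
finger_force: 7.8
```

```bash
python3 sp.py
```

```text
t 12.95 ang 306.27 R 55.32 z 0.248 Ft 6.96 Fr -3.46 Fz -0.2
[(60, 7), (62, 7), (68, 7), (70, 10), (178, 8), (180, 9), (184, 12), (186, 12), (188, 12), (190, 12), (302, 8), (304, 12), (306, 12), (308, 11)]
```

Ft rose to 7 N, so the lug has reached the nut. Now small steps.

Call:
apply_moves(
  steps=[
    {"x": 0.006,"y": 0.004,"z": 0.001,"rx": 0,"ry": 0,"rz": 0.015},
    {"x": 0.006,"y": 0.004,"z": 0,"rx": 0,"ry": 0,"rz": 0.015},
    {"x": 0,"y": 0,"z": 0,"rx": 0,"ry": 0,"rz": 0},
    {"x": 0,"y": 0,"z": 0,"rx": 0,"ry": 0,"rz": 0},
  ],
)

```text
t: 13.4
position: [0.5581, 0.0758, 0.248]
ee_rot: [-0.002, -0.341, 0.94, -0.0]
contact_force: [-8.7, -1.4, -0.5]
width: 0.0181
finger_force: 7.7
```

```bash
python3 sp.py
```

```text
t 13.4 ang 307.48 R 55.34 z 0.248 Ft 7.75 Fr -4.16 Fz -0.5
[(62, 9), (68, 9), (70, 9), (178, 9), (180, 12), (182, 8), (184, 11), (186, 12), (188, 12), (190, 12), (302, 7), (304, 12), (306, 12), (308, 12)]
```

Call:
apply_moves(
  gripper=-0.6,
  steps=[
    {"x": 0,"y": 0,"z": 0,"rx": 0,"ry": 0,"rz": 0},
    {"x": 0.006,"y": 0.004,"z": 0,"rx": 0,"ry": 0,"rz": 0},
    {"x": 0.003,"y": 0.002,"z": 0,"rx": 0,"ry": 0,"rz": 0},
    {"x": 0,"y": 0,"z": 0,"rx": 0,"ry": 0,"rz": 0},
    {"x": 0,"y": 0,"z": 0,"rx": 0,"ry": 0,"rz": 0},
  ],
)

```text
t: 13.95
position: [0.5589, 0.0763, 0.2481]
ee_rot: [-0.002, -0.341, 0.94, -0.0]
contact_force: [-10.4, -1.3, 1.6]
width: 0.0178
finger_force: 17.6
```

```bash
python3 sp.py
```

```text
t 13.95 ang 308.47 R 55.37 z 0.2481 Ft 8.91 Fr -5.46 Fz 1.6
[(62, 9), (64, 8), (70, 8), (180, 10), (182, 8), (184, 10), (186, 12), (188, 12), (190, 12), (192, 12), (304, 12), (306, 12), (308, 11), (310, 9)]
```

Call:
apply_moves(
  steps=[
    {"x": 0.006,"y": 0.006,"z": 0,"rx": 0,"ry": 0,"rz": 0.01},
    {"x": 0.006,"y": 0.006,"z": 0,"rx": 0,"ry": 0,"rz": 0.01},
    {"x": 0,"y": 0,"z": 0,"rx": 0,"ry": 0,"rz": 0},
    {"x": 0,"y": 0,"z": 0,"rx": 0,"ry": 0,"rz": 0},
    {"x": 0,"y": 0,"z": 0,"rx": 0,"ry": 0,"rz": 0},
  ],
)

```text
t: 14.5
position: [0.5601, 0.0774, 0.2481]
ee_rot: [-0.002, -0.349, 0.937, -0.0]
contact_force: [-10.9, -2.6, 2.0]
width: 0.0174
finger_force: 17.7
```

```bash
python3 sp.py
```

```text
t 14.5 ang 310.15 R 55.35 z 0.2481 Ft 10.0 Fr -5.07 Fz 2.0
[(64, 10), (66, 7), (72, 10), (180, 7), (182, 10), (184, 7), (186, 10), (188, 12), (190, 12), (192, 12), (194, 8), (306, 12), (308, 12), (310, 12), (312, 9)]
```

Call:
apply_moves(
  steps=[
    {"x": 0.006,"y": 0.006,"z": 0,"rx": 0,"ry": 0,"rz": 0.01},
    {"x": 0.006,"y": 0.006,"z": 0,"rx": 0,"ry": 0,"rz": 0.01},
    {"x": 0,"y": 0,"z": 0,"rx": 0,"ry": 0,"rz": 0},
    {"x": 0,"y": 0,"z": 0,"rx": 0,"ry": 0,"rz": 0},
    {"x": 0,"y": 0,"z": 0,"rx": 0,"ry": 0,"rz": 0},
    {"x": 0,"y": 0,"z": 0,"rx": 0,"ry": 0,"rz": 0},
  ],
)

```text
t: 15.15
position: [0.5613, 0.0784, 0.2482]
ee_rot: [-0.002, -0.356, 0.935, -0.0]
contact_force: [-11.3, -4.5, 3.6]
width: 0.0176
finger_force: 17.8
```

```bash
python3 sp.py
```

```text
t 15.15 ang 311.78 R 55.36 z 0.2482 Ft 11.47 Fr -4.15 Fz 3.6
[(64, 10), (66, 8), (72, 8), (74, 10), (182, 8), (184, 11), (186, 8), (188, 11), (190, 12), (192, 12), (194, 12), (196, 7), (308, 12), (310, 12), (312, 11)]
```

About 11.5 N held for over 0.4 s, so the lug is snug. Release, rise, and move over the post.

Call:
apply_moves(
  gripper=0.1,
  steps=[
    {"x": 0,"y": 0,"z": 0,"rx": 0,"ry": 0,"rz": 0},
    {"x": 0,"y": 0,"z": 0,"rx": 0,"ry": 0,"rz": 0},
    {"x": 0,"y": 0,"z": 0,"rx": 0,"ry": 0,"rz": 0},
    {"x": 0,"y": 0,"z": 0.2,"rx": 0,"ry": 0,"rz": 0},
    {"x": 0,"y": 0,"z": 0.3,"rx": 0,"ry": 0,"rz": 0},
    {"x": 0,"y": 0,"z": 0.2,"rx": 0,"ry": 0,"rz": 0},
    {"x": -0.02,"y": -0.08,"z": 0,"rx": 0,"ry": 0,"rz": -0.1},
    {"x": -0.03,"y": -0.12,"z": 0,"rx": 0,"ry": 0,"rz": -0.1},
    {"x": -0.03,"y": -0.15,"z": 0,"rx": 0,"ry": 0,"rz": -0.1},
    {"x": -0.03,"y": -0.15,"z": 0,"rx": 0,"ry": 0,"rz": -0.1},
    {"x": -0.03,"y": -0.15,"z": 0,"rx": 0,"ry": 0,"rz": -0.1},
    {"x": -0.03,"y": -0.15,"z": 0,"rx": 0,"ry": 0,"rz": -0.1},
    {"x": -0.03,"y": -0.1,"z": 0,"rx": 0,"ry": 0,"rz": -0.1},
    {"x": -0.03,"y": -0.05,"z": 0,"rx": 0,"ry": 0,"rz": -0.1},
    {"x": 0,"y": 0,"z": 0,"rx": 0,"ry": 0,"rz": 0},
  ],
)

```text
t: 16.7
position: [0.5397, -0.0165, 0.319]
ee_rot: [0.0, -0.049, 0.999, -0.0]
contact_force: [0.2, 0.6, -0.4]
width: 0.0471
finger_force: 0.0
```

Run:
```python
from h import *
s=robot.read_state();print(s["position"],s["ee_rot"],s["joint_positions"].round(2))
im=robot.grab_frame("wrist");cv2.imwrite("pics/w8.png",im[:,:,::-1])
hsv=cv2.cvtColor(im,cv2.COLOR_RGB2HSV)
m=cv2.inRange(hsv,(14,110,50),(28,255,255))
exp=proj("wrist",[.5385,-.0165,.097]);print("exp",exp,proj("wrist",[.5385,-.0165,.05]))
n,l,stt,cen=cv2.connectedComponentsWithStats(m)
for i in range(1,n):
    if stt[i,4]>60: print(stt[i],cen[i].round(1),plane("wrist",cen[i],.09).round(4))
```

```text
[ 0.539652   -0.01651987  0.31895931] [ 1.51531585e-04 -4.89292388e-02  9.98802172e-01 -3.57022781e-04] [ 0.72  0.29 -0.91  1.67  0.24  1.3   1.44]
exp [320.58398504 162.28150586] [320.58705652 155.52631817]
[   0    0  113   42 3656] [48.5 19.7] [ 0.4126 -0.3293  0.09  ]
[     0      0    640    374 131859] [302.7 172.6] [ 0.5553 -0.0375  0.09  ]
[343   0  85  27 972] [396.6   8.7] [0.3632 0.0486 0.09  ]
[578   0  62   7 226] [616.5   1.7] [0.3323 0.284  0.09  ]
[130  17   9  15  93] [134.   24.1] [ 0.4074 -0.2365  0.09  ]
[   0   43  163   35 2361] [73.8 61.7] [ 0.4531 -0.3076  0.09  ]
[592  46  42   7  85] [612.1  48.9] [0.3777 0.2971 0.09  ]
[581  52  32   6  64] [596.5  54.6] [0.3852 0.2818 0.09  ]
[315 151  12  15 129] [320.8 158.7] [ 0.5353 -0.0166  0.09  ]
[442 161  41  39 662] [457.6 176.6] [0.5405 0.1588 0.09  ]
[ 460  213   63   32 1426] [488.2 226.4] [0.6035 0.2155 0.09  ]
[525 293  15  15  94] [531.1 300.4] [0.7109 0.3084 0.09  ]
[326 340  55  10 140] [357.2 343.8] [0.8136 0.0679 0.09  ]
[151 348  13  13  77] [157.1 354.5] [ 0.8653 -0.2372  0.09  ]
[263 348  27   5  78] [275.  350.1] [ 0.8384 -0.0563  0.09  ]
[297 349  49  10 215] [322.4 353.1] [0.8368 0.0168 0.09  ]
[198 353  18  12 168] [207.8 358.8] [ 0.8657 -0.1593  0.09  ]
[426 353  34  31 621] [438.9 370.3] [0.8517 0.2032 0.09  ]
[ 571  371   69   27 1069] [610.7 384.7] [0.8527 0.4843 0.09  ]
[  0 373  45  27 584] [ 18.9 390.5] [ 0.9617 -0.4635  0.09  ]
```

View pics/w8.png

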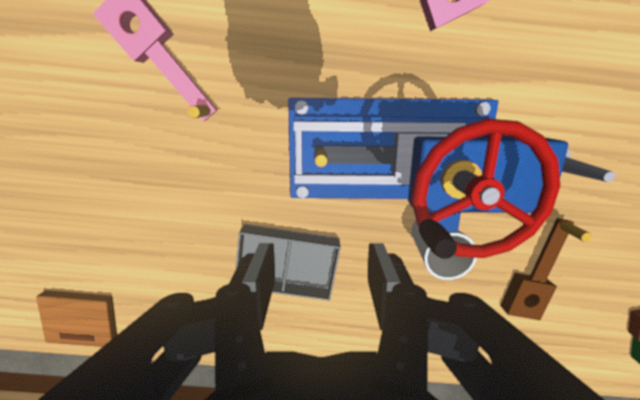

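The post is at (321,159) in the wrist view, giving (0.535–0.5385, −0.0166), which agrees with the geometry. The ram is up and the wheel is clear of the path. Descend and grip.

Call:
apply_moves(
  gripper=0.1,
  steps=[
    {"x": -0.02,"y": 0,"z": -0.2,"rx": 0,"ry": 0,"rz": 0},
    {"x": 0,"y": 0,"z": -0.35,"rx": 0,"ry": 0,"rz": 0},
    {"x": 0,"y": 0,"z": -0.4,"rx": 0,"ry": 0,"rz": 0},
    {"x": 0,"y": 0,"z": -0.4,"rx": 0,"ry": 0,"rz": 0},
    {"x": 0,"y": 0,"z": -0.4,"rx": 0,"ry": 0,"rz": 0},
    {"x": 0,"y": 0,"z": -0.3,"rx": 0,"ry": 0,"rz": 0},
    {"x": 0,"y": 0,"z": -0.2,"rx": 0,"ry": 0,"rz": 0},
    {"x": 0,"y": 0,"z": -0.15,"rx": 0,"ry": 0,"rz": 0},
    {"x": 0,"y": 0,"z": -0.08,"rx": 0,"ry": 0,"rz": 0},
    {"x": 0,"y": 0,"z": 0,"rx": 0,"ry": 0,"rz": 0},
  ],
)

```text
t: 17.75
position: [0.5377, -0.0154, 0.0705]
ee_rot: [-0.0, -0.051, 0.999, 0.0]
contact_force: [-0.2, 0.6, 0.8]
width: 0.0472
finger_force: 0.0
```

Call:
apply_moves(
  gripper=-0.72,
  steps=[
    {"x": 0,"y": 0,"z": 0,"rx": 0,"ry": 0,"rz": 0},
    {"x": 0,"y": 0,"z": 0,"rx": 0,"ry": 0,"rz": 0},
    {"x": 0,"y": 0,"z": 0,"rx": 0,"ry": 0,"rz": 0},
    {"x": 0,"y": 0,"z": 0,"rx": 0,"ry": 0,"rz": 0},
    {"x": 0,"y": 0,"z": 0,"rx": 0,"ry": 0,"rz": 0},
  ],
)

```text
t: 18.25
position: [0.5381, -0.0162, 0.0713]
ee_rot: [0.0, -0.05, 0.999, -0.0]
contact_force: [1.4, -3.3, 2.4]
width: 0.0129
finger_force: 47.4
```

Gripped. Draw it gently along −y (about (0.10, −0.995)).

Call:
apply_moves(
  steps=[
    {"x": 0.003,"y": -0.03,"z": 0,"rx": 0,"ry": 0,"rz": 0},
    {"x": 0.005,"y": -0.05,"z": 0,"rx": 0,"ry": 0,"rz": 0},
    {"x": 0.006,"y": -0.06,"z": 0,"rx": 0,"ry": 0,"rz": 0},
    {"x": 0.006,"y": -0.06,"z": 0,"rx": 0,"ry": 0,"rz": 0},
    {"x": 0,"y": 0,"z": 0,"rx": 0,"ry": 0,"rz": 0},
  ],
)

```text
t: 18.75
position: [0.5398, -0.0372, 0.0708]
ee_rot: [-0.0, -0.05, 0.999, -0.0]
contact_force: [-1.2, -4.9, 2.7]
width: 0.0132
finger_force: 47.5
```

Call:
apply_moves(
  steps=[
    {"x": 0.006,"y": -0.06,"z": 0,"rx": 0,"ry": 0,"rz": 0},
    {"x": 0.009,"y": -0.09,"z": 0,"rx": 0,"ry": 0,"rz": 0},
    {"x": 0.009,"y": -0.09,"z": 0,"rx": 0,"ry": 0,"rz": 0},
    {"x": 0.009,"y": -0.09,"z": 0,"rx": 0,"ry": 0,"rz": 0},
    {"x": 0.009,"y": -0.09,"z": 0,"rx": 0,"ry": 0,"rz": 0},
    {"x": 0.009,"y": -0.09,"z": 0,"rx": 0,"ry": 0,"rz": 0},
    {"x": 0.009,"y": -0.09,"z": 0,"rx": 0,"ry": 0,"rz": 0},
    {"x": 0.009,"y": -0.09,"z": 0,"rx": 0,"ry": 0,"rz": 0},
    {"x": 0.009,"y": -0.09,"z": 0,"rx": 0,"ry": 0,"rz": 0},
    {"x": 0.006,"y": -0.06,"z": 0,"rx": 0,"ry": 0,"rz": 0},
    {"x": 0.003,"y": -0.03,"z": 0,"rx": 0,"ry": 0,"rz": 0},
    {"x": 0,"y": 0,"z": 0,"rx": 0,"ry": 0,"rz": 0},
  ],
)

```text
t: 19.95
position: [0.5485, -0.1236, 0.0709]
ee_rot: [0.0, -0.05, 0.999, -0.0]
contact_force: [0.4, -3.8, 2.3]
width: 0.0129
finger_force: 47.5
```

Call:
apply_moves(
  steps=[
    {"x": 0.004,"y": -0.04,"z": 0,"rx": 0,"ry": 0,"rz": 0},
    {"x": 0.004,"y": -0.04,"z": 0,"rx": 0,"ry": 0,"rz": 0},
    {"x": 0.004,"y": -0.04,"z": 0,"rx": 0,"ry": 0,"rz": 0},
    {"x": 0.003,"y": -0.03,"z": 0,"rx": 0,"ry": 0,"rz": 0},
    {"x": 0.002,"y": -0.02,"z": 0,"rx": 0,"ry": 0,"rz": 0},
    {"x": 0,"y": 0,"z": 0,"rx": 0,"ry": 0,"rz": 0},
  ],
)

```text
t: 20.55
position: [0.5502, -0.1402, 0.0709]
ee_rot: [0.0, -0.05, 0.999, -0.0]
contact_force: [0.0, 0.8, 1.1]
width: 0.0131
finger_force: 47.4
```

Call:
apply_moves(
  steps=[
    {"x": 0.002,"y": -0.015,"z": 0,"rx": 0,"ry": 0,"rz": 0},
    {"x": 0.001,"y": -0.015,"z": 0,"rx": 0,"ry": 0,"rz": 0},
    {"x": 0,"y": 0,"z": 0,"rx": 0,"ry": 0,"rz": 0},
    {"x": 0,"y": 0,"z": 0,"rx": 0,"ry": 0,"rz": 0},
  ],
)

```text
t: 20.95
position: [0.5505, -0.1429, 0.0709]
ee_rot: [0.0, -0.05, 0.999, -0.0]
contact_force: [-0.5, 1.7, -1.2]
width: 0.0127
finger_force: 47.3
```

Call:
apply_moves(
  steps=[
    {"x": 0.001,"y": -0.015,"z": 0,"rx": 0,"ry": 0,"rz": 0},
    {"x": 0.001,"y": -0.015,"z": 0,"rx": 0,"ry": 0,"rz": 0},
    {"x": 0,"y": 0,"z": 0,"rx": 0,"ry": 0,"rz": 0},
    {"x": 0,"y": 0,"z": 0,"rx": 0,"ry": 0,"rz": 0},
  ],
)

```text
t: 21.35
position: [0.5507, -0.146, 0.0709]
ee_rot: [0.0, -0.05, 0.999, -0.0]
contact_force: [-0.8, 1.5, -0.3]
width: 0.0135
finger_force: 47.3
```

Call:
apply_moves(
  steps=[
    {"x": 0.001,"y": -0.015,"z": 0,"rx": 0,"ry": 0,"rz": 0},
    {"x": 0.001,"y": -0.015,"z": 0,"rx": 0,"ry": 0,"rz": 0},
    {"x": 0,"y": 0,"z": 0,"rx": 0,"ry": 0,"rz": 0},
    {"x": 0,"y": 0,"z": 0,"rx": 0,"ry": 0,"rz": 0},
  ],
)

```text
t: 21.75
position: [0.5507, -0.1482, 0.0707]
ee_rot: [-0.0, -0.051, 0.999, 0.0]
contact_force: [-0.6, 5.0, -1.8]
width: 0.0126
finger_force: 47.3
```

The resistance is rising and the hand lags its target, so the die is at the lip. Let go and rise straight up.

Call:
apply_moves(
  gripper=0.1,
  steps=[
    {"x": 0,"y": 0,"z": 0,"rx": 0,"ry": 0,"rz": 0},
    {"x": 0,"y": 0,"z": 0,"rx": 0,"ry": 0,"rz": 0},
    {"x": 0,"y": 0,"z": 0,"rx": 0,"ry": 0,"rz": 0},
    {"x": 0,"y": 0,"z": 0,"rx": 0,"ry": 0,"rz": 0},
    {"x": 0,"y": 0,"z": 0.15,"rx": 0,"ry": 0,"rz": 0},
    {"x": 0,"y": 0,"z": 0.3,"rx": 0,"ry": 0,"rz": 0},
    {"x": 0,"y": 0,"z": 0.4,"rx": 0,"ry": 0,"rz": 0},
    {"x": 0,"y": 0,"z": 0.4,"rx": 0,"ry": 0,"rz": 0},
    {"x": 0,"y": 0,"z": 0.3,"rx": 0,"ry": 0,"rz": 0},
    {"x": 0,"y": 0,"z": 0,"rx": 0,"ry": 0,"rz": 0},
  ],
)

```text
t: 22.75
position: [0.5525, -0.1487, 0.2309]
ee_rot: [0.003, -0.05, 0.999, -0.001]
contact_force: [1.2, 1.2, -1.1]
width: 0.0467
finger_force: 0.0
```

Run:
```python
from h import *
im=robot.grab_frame("side");hsv=cv2.cvtColor(im,cv2.COLOR_RGB2HSV)
e=proj("side",[.551,-.153,.095]);print("exp post top",e)
m=cv2.inRange(hsv,(14,130,60),(30,255,255))
x,y=e.astype(int);w=m[y-12:y+16,x-12:x+12];ys,xs=np.nonzero(w);print(len(xs),xs.min()+x-12,xs.max()+x-12,ys.min()+y-12,ys.max()+y-12)
iw=robot.grab_frame("wrist");m=cv2.inRange(cv2.cvtColor(iw,cv2.COLOR_RGB2HSV),(18,150,110),(28,255,255))
e=proj("wrist",[.551,-.153,.095]);print(e);x,y=e.astype(int);w=m[y-25:y+25,x-25:x+25];ys,xs=np.nonzero(w);print(len(xs),plane("wrist",(np.median(xs)+x-25,np.median(ys)+y-25),.092))
```

```text
exp post top [276.83602968 172.19386582]
545 264 287 160 187
[316.85549341 181.84719427]
178 [ 0.54646979 -0.14803864  0.092     ]
```

```bash
python3 -c "
from station import robot
print(robot.finish_job())"
```

```text
the job is handed in; nothing more can be done
None
```

I pressed the ram's lug snug against the stop nut (about 11.5 N at the handle) and left the ram up. I then drew the die about 130 mm out to the end lip, released it and handed the job in at about 23 s; the hand-in gave no verdict.

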